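# Stand cabinet handles up on the marking fence and set the program

### The job

Load the marking station: tip every black L-shaped handle on the bench up on its plain end, so that it stands upright against the robot-side face of the aluminium fence, the leg flush with the fence and the flange reaching over its top. With all of them standing, set the selector on the grey control panel to program three (the third click clockwise from its end stop, the long mark), press the round button fully to take that program over and let it go, and then turn the selector all the way back to its end stop, the run position. Leave the other things on the bench where they are.

Things in the scene. Friction and masses are not known exactly. Their poses are not given: they have to be found in the camera images.
- handle1: Black L-shaped handle: flat leg 80 x 50 x 8 mm, and at its +x end a flange 50 wide, 8 thick, 40 high from the underside. 0.14 to 0.28 kg. Origin: centre of the leg's underside. x: along the leg to the flange (outer face x = +40 mm, plain end -40), y: width, z: from underside to flange side. Starts flat, +x within 0.6 rad of the world's -x. Absent in some runs.
- handle2: Black L-shaped handle: flat leg 80 x 50 x 8 mm, and at its +x end a flange 50 wide, 8 thick, 40 high from the underside. 0.14 to 0.28 kg. Origin: centre of the leg's underside. x: along the leg to the flange (outer face x = +40 mm, plain end -40), y: width, z: from underside to flange side. Starts flat, +x within 0.6 rad of the world's -x. Absent in some runs.
- handle3: Black L-shaped handle: flat leg 80 x 50 x 8 mm, and at its +x end a flange 50 wide, 8 thick, 40 high from the underside. 0.14 to 0.28 kg. Origin: centre of the leg's underside. x: along the leg to the flange (outer face x = +40 mm, plain end -40), y: width, z: from underside to flange side. Starts flat, +x within 0.6 rad of the world's -x. Absent in some runs.
- handle4: Black L-shaped handle: flat leg 80 x 50 x 8 mm, and at its +x end a flange 50 wide, 8 thick, 40 high from the underside. 0.14 to 0.28 kg. Origin: centre of the leg's underside. x: along the leg to the flange (outer face x = +40 mm, plain end -40), y: width, z: from underside to flange side. Starts flat, +x within 0.6 rad of the world's -x. Absent in some runs.
- fence: Fixed aluminium bar, 420 mm long (y), 25 thick (x), 60 high. Origin: centre of its underside. x points away from the robot; the face towards the robot is the plane x = -12.5 mm. A handle standing properly has its origin at x = -20.5, z = 40 mm, its x axis up, its z axis along the fence's x. Room for four side by side at 100 mm spacing.
- panel: Fixed grey control panel, box 170 x 100 x 50 mm (x, y, z), origin centre of its underside. It stands at the left or the right end of the work area. Selector on top at x = -35 mm, round button at x = +50 mm.
- dial_grip (a point): Selector dial: point on its vertical axis at the height to grip, 74.5 mm above the bench. Bar grip 46 x 11 mm, 26 high (58.5 to 84.5 mm above the bench), on a skirt of 52 mm diameter. This frame's y runs along the bar to the end with the white pointer line; close the fingers along its x.
- dial (a joint): Selector angle in rad, growing clockwise from above. 0 at the end stop: pointer along the panel's +y, at the long mark. Positions 0 to 7, one click each 0.5236 rad (30 degrees); the third is 1.571, pointer along the panel's +x (away from the robot). Snaps to the nearest click when let go; under 0.1 N m to turn. Starts at click 5, 6 or 7.
- start_button_top (a point): Centre of the top face of the round button, 30 mm in diameter, pressed straight down.
- start_button (a joint): Travel of the button in m: 0 released, 0.006 fully down (about 5 N); it springs back.
- tray: Fixed black divided tray, 170 x 100 x 45 mm, at the other end of the work area. Bystander. Origin: centre of its underside.
- mug: White mug, 76 mm across, 90 mm high. Bystander. Origin: centre of its underside.
- tape: Cardboard tube ring, 90 mm across, 40 mm high. Bystander. Origin: centre of its underside.
- bottle: White bottle, 60 mm across, 170 mm high, behind the fence. Bystander. Origin: centre of its underside.
- cap1: Small black end cap, 30 mm across, 9 mm high, between robot and handles. Bystander. Origin: centre of its underside.
- cap2: Small black end cap, 30 mm across, 9 mm high, between robot and handles. Bystander. Origin: centre of its underside.
- cap3: Small black end cap, 30 mm across, 9 mm high, between robot and handles. Bystander. Origin: centre of its underside.
- carton: Cardboard carton, 100 x 160 x 50 mm, behind the fence. Bystander. Origin: centre of its underside.
Not all that is in view belongs to the job. Leave any purple look-alike of the handle4 alone. What is shaped like the handle1 but orange or pink is not meant.

How it is judged:
By the outcome, as a careful person would: the job done as asked, in the order asked, and still so for the second after the job is handed in, with the robot touching nothing.
Of handle1, handle2, handle3, handle4 only 3 to 4 are there at a start; the rules pass over those that are not, and their reading is None.
At some moment in a run one of handle1, handle2, handle3, handle4 may be knocked a few centimetres aside while the robot is not near it.
Once in a run the grip may slacken for a moment while it holds something.
It also fails if it takes over 208 s, if anything falls off the work surface, if the arm or the gripper's body presses on something with over 40 N, if the wrist force passes 120 N, or if a joint passes its speed limit or range.

### The arm

A 6-joint arm with a two-finger parallel gripper is mounted at the origin on the work surface. World frame = base frame: x ahead of the robot, y to its left, z up, the work surface at z = 0. Lengths are in m, angles in rad, forces in N, time in s.
With the tool pointing down it reaches from about 0.35 to 0.975 m from the base axis. Payload 4.9 kg.
Tool frame: the origin (TCP) lies midway between the tips of the shut fingers; the grasp point (between the pads) lies 19 mm behind it; z points along the fingers, y is the line along which they close (so a half turn about z gives the same grasp; the last joint's range is limited). The gripper opens to 85 mm and grips with 20 to 120 N. Pads are 22 mm wide; open, the fingers measure 114 mm over their backs; the gripper's body (76 mm by 85 mm) begins 54 mm behind the grasp point. The pads swing forward as they close: fully open they stand 13 mm farther back than shut.
Start: joints at [1.075, 0.053, 1.613, -0, 1.476, -0.119], TCP at [0.23, 0.581, 0.231] pointing down, gripper open.
Joint ranges: [-3.01, 3.01], [-1.01, 2.22], [0.06, 2.58], [-1.02, 4.17], [0.09, 2.62], [-3.14, 3.14]. Speed limits (rad/s): [2.57, 2.57, 3.14, 3.14, 3.14, 3.14].

### API

Orientations are given as a unit quaternion [w, x, y, z].
In Python, from plant import * gives the robot as it stands.
- The arm moves only by the tool jog_arm, never from a script. Its argument "targets" is a list of rows, each a list of 3 entries, a list of its own where there are three numbers: the shift along the tool's x, y, z in units of 25 mm (1.0 is 25 mm), then the turn, a rotation vector about the tool's x, y, z in units of 8 degrees (1.0 is 8 degrees), then the opening in per cent of the stroke, from 0 (shut) to 100 (fully open). A call has 1 to 8 rows; each row is the pose to reach, as a shift and turn from the pose commanded when the call began, along the tool's axes at that moment; what a row does not reach only later rows make up. A row lasts 1/8 s, in which the tool goes at most 62.5 mm and 10.7 degrees, less where a joint would pass 70% of its speed; a pose out of reach is approached as far as the arm can. A call with a gripper value outside its range is refused whole. The fingers move at their own pace and stop on an object; the grip force is fixed at half the most. Time passes only in rows, so rows that repeat a pose let the fingers close. It gives the time, the measured TCP pose, the force, the opening and the grip force at its end, in the units of the state.
- state(): the state, without advancing time (a new reading comes with each control period).
- grab_frame(name): name is "scene" or "top" or "wrist"; returns (picture, depth): 480x640x3 uint8, red, green, blue; 480x640 float32, m along the optical axis (not along the pixel's ray), 0 where there is no reading.
- camera_params(name): a dict with "fovy" (degrees; the focal length in pixels is half the picture's height over the tangent of half this angle, whatever the lens; pixels are square), "cx", "cy" (the principal point, pixels), "dist" ([k1, k2, p1, p2, k3] as OpenCV has them; the pictures are not rectified), "rvec" (rotation vector, rad) and "tvec" (3), from world to camera coordinates, as OpenCV has them; the wrist camera has in their place "hand_eye" (4x4, takes a point from camera to tool coordinates, whose origin is the TCP and whose axes are the flange's). Camera axes: x right, y down, z forward; pixel columns grow to the right and rows downward; lengths in m; the calibration is good to about 2 mm. A picture is of the moment at which its call begins: read the wrist's pose just before it. camera_params takes no time and is no camera call.
- job_done(): hands the job in; it is judged then, once.
The state is a dict: "time": time; "joint_pos": joint angles; "joint_vel": joint speeds; "joint_efforts": joint torques, N m; "tool_pos": TCP position; "tool_rot": TCP orientation; "contact_force": force on the tool from outside, world axes, zero at the start; "ft_torque": the same for the moment, N m; "gripper_width": opening from 0.0 (shut) to 1.0 (fully open); "grasp_force": force on a finger pad.
Only numpy, scipy, OpenCV 4.12 (cv2) and the standard library are available. Lean on these libraries where they do the work, as an engineer would, in place of code of your own. Each camera call takes 0.05 s, during which the arm holds its last target. There are 200 camera calls.

## Working session

There is one attempt and no reset: what is moved stays moved. The work goes in short steps, Python scripts to look and compute and a tool call to move; the robot and the scene stay as the last step left them, time stands still between calls to the robot, and variables do not carry over. Pictures are saved under pics/ and viewed, at most 14 in all, crops included, and the job is handed in when it is done.

Besides the shell and the picture viewer there is one more tool, called after "Call:" in YAML: its name, and indented under it one key for each argument. jog_arm: Moves the arm, as the interface text tells. Its arguments: {"type":"object","properties":{"targets":{"type":"array"}},"required":["targets"]}

```bash
ls; mkdir -p pics; cat > h.py <<'E'
from plant import *
import numpy as np, cv2
from scipy.spatial.transform import Rotation as R
def cam(name):
    p=camera_params(name); f=240/np.tan(np.radians(p['fovy'])/2)
    K=np.array([[f,0,p['cx']],[0,f,p['cy']],[0,0,1]]); return p,K,np.array(p['dist'],float)
def pose(s): 
    T=np.eye(4); q=s['tool_rot']; T[:3,:3]=R.from_quat([q[1],q[2],q[3],q[0]]).as_matrix(); T[:3,3]=s['tool_pos']; return T
def c2w(name,s=None):
    p,K,d=cam(name)
    if name=='wrist': return pose(s or state())@np.array(p['hand_eye'])
    M=np.eye(4); M[:3,:3]=cv2.Rodrigues(np.array(p['rvec'],float))[0]; M[:3,3]=np.ravel(p['tvec']); return np.linalg.inv(M)
def cloud(name,dep,T):
    p,K,d=cam(name)
    u,v=np.meshgrid(np.arange(640),np.arange(480))
    n=cv2.undistortPoints(np.stack([u,v],-1).reshape(-1,1,2).astype(np.float64),K,d).reshape(480,640,2)
    P=np.dstack([n*dep[...,None],dep]); W=P@T[:3,:3].T+T[:3,3]; W[dep<=0]=np.nan; return W
def shot(name):
    s=state(); T=c2w(name,s); im,dep=grab_frame(name); return im,dep,cloud(name,dep,T)
def save(im,f): cv2.imwrite('pics/'+f,cv2.cvtColor(im,cv2.COLOR_RGB2BGR))
E
python3 - <<'E'
from h import *
im,dep,W=shot('top'); save(im,'top1.png'); np.savez('top1.npz',im=im,W=W)
im,dep,W=shot('scene'); save(im,'scene1.png')
print(state()); print(c2w('top')); print(camera_params('wrist'))
E
```

```text
pics
{'time': 0.1, 'joint_pos': array([ 1.07499214e+00,  5.33238740e-02,  1.61415545e+00,  5.00176118e-05,
        1.47600695e+00, -1.19032258e-01]), 'joint_vel': array([ 4.89290232e-04, -1.67971463e-03, -3.18995758e-03,  8.65925367e-04,
       -1.53298675e-03,  7.80674219e-06]), 'joint_efforts': array([-3.68760766e-04, -3.94899166e+01, -3.71365678e+01, -1.69870127e-04,
        3.99703276e-03, -2.28409658e-05]), 'tool_pos': array([0.22968585, 0.58065952, 0.23016622]), 'tool_rot': array([-3.10231046e-04,  1.87275926e-01,  9.82306892e-01, -8.94889227e-04]), 'contact_force': array([-0.00240556, -0.50995931,  0.61220667]), 'ft_torque': array([0.035298  , 0.0029589 , 0.04513204]), 'grasp_force': 0.0, 'gripper_width': 0.9989414716029398}
[[-0.00841178 -0.98653864  0.16331185  0.26089832]
 [-0.99984949  0.01077609  0.01359679 -0.011733  ]
 [-0.01517362 -0.16317289 -0.9864808   1.51121681]
 [ 0.          0.          0.          1.        ]]
{'fovy': 68.54233683291295, 'cx': 325.8901758002526, 'cy': 240.40662272856125, 'dist': array([-0.0690369,  0.       ,  0.       ,  0.       ,  0.       ]), 'hand_eye': array([[-5.45409211e-04, -9.60331301e-01, -2.78861068e-01,
         7.08198808e-02],
       [ 9.99999760e-01, -6.42931647e-04,  2.58258729e-04,
         2.02118068e-04],
       [-4.27302547e-04, -2.78860860e-01,  9.60331421e-01,
        -1.42312747e-01],
       [ 0.00000000e+00,  0.00000000e+00,  0.00000000e+00,
         1.00000000e+00]])}
```

View pics/top1.png

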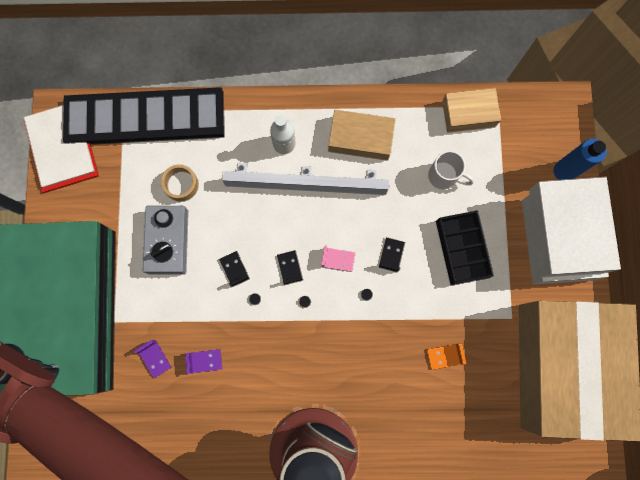

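View pics/scene1.png

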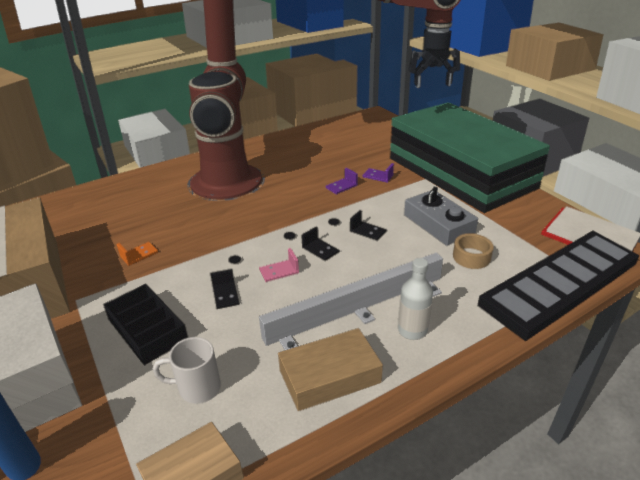

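The top view shows three black L-parts at (233,268), (289,267) and (392,254). The pink look-alike is at (338,259), purple ones are at (153,358) and (204,361), and an orange one is at (446,356). Black and L-shaped fits only the first three. The panel is on the left, with the dial at (161,252) and the button at (163,216). Next I'll measure and confirm in a crop.

```bash
python3 - <<'E'
from h import *
z=np.load('top1.npz'); im,W=z['im'],z['W']
c=im[190:320,130:420]; save(cv2.resize(c,None,fx=2.7,fy=2.7,interpolation=cv2.INTER_CUBIC),'crop1.png')
g=im.max(2)
for n,(u,v) in dict(h1=(233,268),h2=(289,267),h3=(392,254)).items():
    m=np.zeros(g.shape,bool); m[v-28:v+28,u-25:u+25]=1
    m&=(g<75)
    k,l,st,ce=cv2.connectedComponentsWithStats(m.astype(np.uint8)); i=1+np.argmax(st[1:,4]); P=W[l==i]; P=P[~np.isnan(P[:,0])]
    print(n,'z pct',np.percentile(P[:,2],[5,50,95,99]).round(3),len(P))
    lo=P[(P[:,2]<.018)]; hi=P[P[:,2]>.025]
    for nm,Q in(('lo',lo),('hi',hi)):
        if len(Q)>5: r=cv2.minAreaRect(Q[:,:2].astype(np.float32)*1000); print(nm,len(Q),Q.mean(0).round(3),np.round(r[0],0),np.round(r[1],0),round(r[2],1))
# fence
P=W.reshape(-1,3); ok=~np.isnan(P[:,0])
m=ok&(P[:,2]>.05)&(P[:,2]<.068); m=m.reshape(480,640); m2=np.zeros_like(m); m2[160:200,215:395]=m[160:200,215:395]
Q=W[m2]; r=cv2.minAreaRect(Q[:,:2].astype(np.float32)*1000); print('fence',r,np.median(Q[:,2]),cv2.boxPoints(r))
m2=np.zeros_like(m); mm=(ok&(P[:,2]>.04)&(P[:,2]<.055)).reshape(480,640); m2[200:280,138:192]=mm[200:280,138:192]
Q=W[m2]; r=cv2.minAreaRect(Q[:,:2].astype(np.float32)*1000); print('panel',r,np.median(Q[:,2]),cv2.boxPoints(r))
for n,(u,v) in dict(dial=(161,252),btn=(163,216),cap1=(255,299),cap2=(305,301),cap3=(366,295),tape=(180,183),mug=(449,168)).items(): print(n,W[v,u].round(3))
E
```

```text
h1 z pct [0.002 0.008 0.041 0.044] 553
lo 467 [0.457 0.198 0.007] [452. 196.] [81. 48.] 25.1
hi 82 [0.419 0.179 0.038] [419. 180.] [ 9. 48.] 24.7
h2 z pct [0.002 0.008 0.04  0.043] 536
lo 460 [0.458 0.057 0.008] [454.  56.] [78. 47.] 13.6
hi 71 [0.419 0.047 0.039] [419.  47.] [ 9. 46.] 12.8
h3 z pct [0.003 0.008 0.04  0.043] 565
lo 480 [ 0.488 -0.205  0.008] [ 484. -205.] [48. 79.] 74.8
hi 77 [ 0.449 -0.194  0.038] [ 450. -194.] [46.  9.] 74.2
fence ((668.4592895507812, 13.0888671875), (418.813232421875, 28.821773529052734), 86.09230041503906) 0.05929227662906733 [[ 639.811   -194.84882]
 [ 668.56573 -196.81299]
 [ 697.1076   221.02655]
 [ 668.35284  222.99072]]
panel ((524.1395874023438, 367.3385314941406), (102.2545166015625, 168.7460174560547), 89.65342712402344) 0.04916351763986615 [[439.45886 316.72256]
 [608.2018  315.70187]
 [608.8203  417.9545 ]
 [440.0774  418.9752 ]]
dial [0.485 0.364 0.081]
btn [0.577 0.365 0.071]
cap1 [0.374 0.141 0.014]
cap2 [0.368 0.016 0.004]
cap3 [ 0.382 -0.138  0.005]
tape [ 0.681  0.342 -0.003]
mug [ 0.71  -0.361  0.007]
```

View pics/crop1.png

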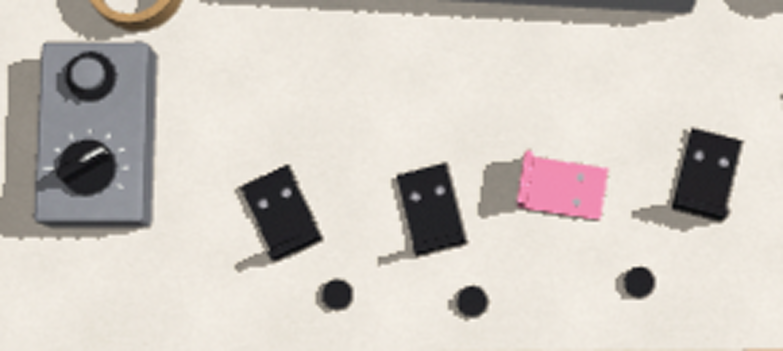

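The crop confirms three matt-black L-parts with flanges on the robot side, each lying flat at the expected heights. The pointer looks like click 5. Plan for each handle:
1. Grip the flange sides with the tool tilted 48° forward.
2. Rotate 90° so the tool ends up 42° past vertical, leaning over the fence.
3. Set the handle down against the fence.

```bash
cat >> h.py <<'E'
def goal(p,yaw,tilt):
    y,a=np.radians([yaw,tilt]); f=np.array([np.cos(y),np.sin(y),0]); k=np.array([0,0,1.])
    z=np.sin(a)*f-np.cos(a)*k; x=-(np.cos(a)*f+np.sin(a)*k)
    G=np.eye(4); G[:3,:3]=np.c_[x,np.cross(z,x),z]; G[:3,3]=p; return G
def row(G,T=None):
    T=pose(state()) if T is None else T; D=np.linalg.inv(T)@G
    return (D[:3,3]/.025).round(2).tolist(),(np.degrees(R.from_matrix(D[:3,:3]).as_rotvec())/8).round(2).tolist()
def chain(*Gs):
    T=None
    for G in Gs: print(*row(G,T)); T=G
def grasp(org,ang,a=48,xh=.028,zh=.017,back=0):   # handle origin xy, ang: deg of -x_h axis
    d=np.radians(ang); f=np.array([np.cos(d),np.sin(d),0])
    G=goal(np.array([*org,0])-xh*f+[0,0,zh],ang,a); G[:3,3]-=back*G[:3,2]; return G
F0=np.array([.6685,.0131]); FY=-3.9
def place(fy,a=48,xh=.028,zh=.017,dx=0,dz=0,turn=90):
    # handle origin on fence frame x=-20.5+dx; turn: deg of tipping so far about fence y
    d=np.radians(FY); f=np.array([np.cos(d),np.sin(d),0]); l=np.array([-np.sin(d),np.cos(d),0]); k=np.array([0,0,1.])
    # pivot at plain end bottom edge: origin relative
    t=np.radians(turn); ex=-np.cos(t)*f+np.sin(t)*k; ez=np.sin(t)*f+np.cos(t)*k
    o=np.array([*F0,0])+(-.0205+dx)*f+fy*l+k*(.04*np.sin(t)+dz)
    return goal(o+xh*ex+zh*ez,FY,a-turn)
E
python3 - <<'E'
from h import *
o=(.4516,.1955)
chain(grasp(o,25,back=.1),grasp(o,25))
print(place(.13)[:3])
E
```

```text
[-11.11, -14.02, 5.87] [-2.45, -5.67, -5.47]
[0.0, 0.0, 4.0] [-0.0, -0.0, -0.0]
[[-7.41423909e-01  6.80152907e-02 -6.67581086e-01  6.73850093e-01]
 [ 5.05452113e-02  9.97684279e-01  4.55111127e-02  1.43037010e-01]
 [ 6.69130606e-01 -6.93889390e-18 -7.43144825e-01  6.80000000e-02]]
```

Call:
jog_arm:
  targets:
    - [[-11.1, -14.0, 5.9], [-2.45, -5.67, -5.47], 100]
    - [[-11.1, -14.0, 5.9], [-2.45, -5.67, -5.47], 100]
    - [[-11.1, -14.0, 5.9], [-2.45, -5.67, -5.47], 100]
    - [[-11.1, -14.0, 5.9], [-2.45, -5.67, -5.47], 100]
    - [[-11.1, -14.0, 5.9], [-2.45, -5.67, -5.47], 100]
    - [[-11.1, -14.0, 5.9], [-2.45, -5.67, -5.47], 100]
    - [[-11.1, -14.0, 5.9], [-2.45, -5.67, -5.47], 100]
    - [[-11.1, -14.0, 5.9], [-2.45, -5.67, -5.47], 100]

```text
time: 1.1
tool_pos: [0.393, 0.2344, 0.1726]
tool_rot: [0.38, -0.199, 0.899, 0.082]
contact_force: [-0.5, 0.3, -0.1]
gripper_width: 1.002
grasp_force: 0.0
```

```bash
python3 - <<'E'
from h import *
o=(.4516,.1955)
chain(grasp(o,25,back=.1)); chain(grasp(o,25)); print(state()['joint_pos'].round(2))
E
```

```text
[4.38, -2.39, 0.6] [-0.02, -0.27, 0.01]
[4.22, -2.38, 4.59] [-0.02, -0.27, 0.01]
[ 0.33 -1.01  2.58  0.1   0.77 -1.72]
```

The measured joints show that 48° of tilt is out of reach this close in, because the elbow reaches its limit. I'll use about 28° and descend vertically. First I'll get the bottle and carton positions so I can choose slots.

```bash
python3 - <<'E'
from h import *
z=np.load('top1.npz'); im,W=z['im'],z['W']
for n,(a,b,c,d,lo,hi) in dict(bottle=(110,160,265,300,.09,.2),carton=(105,162,325,398,.04,.06)).items():
    Q=W[a:b,c:d].reshape(-1,3); Q=Q[(Q[:,2]>lo)&(Q[:,2]<hi)]; print(n,Q.min(0).round(3),Q.max(0).round(3),Q.mean(0).round(3))
o=(.4516,.1955); k=dict(a=28,xh=.031,zh=.014)
G=grasp(o,25,**k); U=G.copy(); U[2,3]+=.09; chain(U,G)
E
```

```text
bottle [0.752 0.038 0.09 ] [0.805 0.097 0.176] [0.774 0.067 0.128]
carton [ 0.734 -0.22   0.04 ] [ 0.856 -0.049  0.06 ] [ 0.795 -0.134  0.05 ]
[1.81, -2.39, 2.08] [-0.03, 2.23, 0.0]
[1.69, -0.0, 3.18] [0.0, -0.0, 0.0]
```

Call:
jog_arm:
  targets:
    - [[1.8, -2.4, 2.1], [0, 2.23, 0], 100]
    - [[1.8, -2.4, 2.1], [0, 2.23, 0], 100]
    - [[1.8, -2.4, 2.1], [0, 2.23, 0], 100]
    - [[1.8, -2.4, 2.1], [0, 2.23, 0], 100]
    - [[1.8, -2.4, 2.1], [0, 2.23, 0], 100]

```text
time: 1.72
tool_pos: [0.423, 0.1838, 0.1049]
tool_rot: [0.237, -0.21, 0.947, 0.051]
contact_force: [-0.1, -0.1, 0.5]
gripper_width: 1.001
grasp_force: 0.0
```

```bash
python3 - <<'E'
from h import *
o=(.4516,.1955); k=dict(a=28,xh=.031,zh=.014)
G=grasp(o,25,**k); chain(G); print(state()['joint_pos'].round(2),pose(state())[:3,3])
im,dep,W=shot('wrist'); save(im,'w1.png')
E
```

```text
[1.72, -0.05, 3.21] [-0.03, 0.01, -0.0]
[ 0.18 -0.63  2.43  0.15  0.87 -1.9 ] [0.42299957 0.18384139 0.10489343]
```

View pics/w1.png

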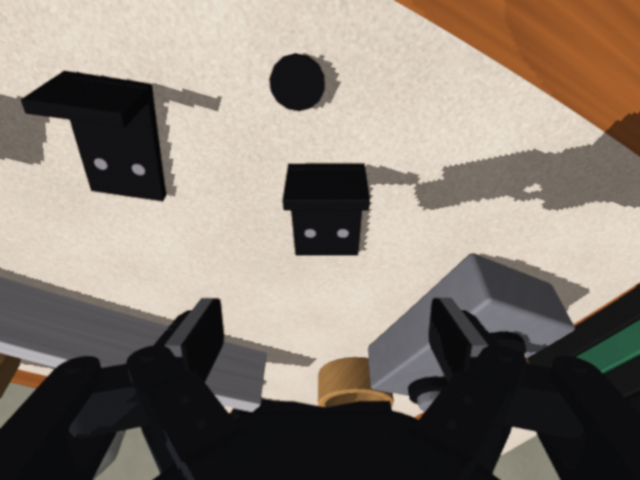

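The wrist view shows h1 at about (327,210), squarely centred between the fingers (215 and 440). The cap is clear at (298,82).

Call:
jog_arm:
  targets:
    - [[1.7, 0, 3.2], [0, 0, 0], 100]
    - [[1.7, 0, 3.2], [0, 0, 0], 100]
    - [[1.7, 0, 3.2], [0, 0, 0], 100]
    - [[1.7, 0, 3.2], [0, 0, 0], 0]
    - [[1.7, 0, 3.2], [0, 0, 0], 0]
    - [[1.7, 0, 3.2], [0, 0, 0], 0]
    - [[1.7, 0, 3.2], [0, 0, 0], 0]
    - [[1.7, 0, 3.2], [0, 0, 0], 0]

```text
time: 2.78
tool_pos: [0.4254, 0.1834, 0.0164]
tool_rot: [0.238, -0.209, 0.947, 0.051]
contact_force: [-5.0, -1.8, 7.1]
gripper_width: 0.566
grasp_force: 62.3
```

```bash
python3 - <<'E'
from h import *
k=dict(a=28,xh=.031,zh=.014); s=state(); print(s['grasp_force'],s['gripper_width'],s['contact_force'])
chain(goal(pose(s)[:3,3]+[.03,-.03,.15],15,15), place(-.05,dx=-.06,dz=.12,turn=60,**k), place(-.05,dx=-.02,dz=.04,turn=90,**k))
E
```

```text
62.339322566986084 0.5664421929478597 [-4.97542082 -1.81055167  7.11553005]
[-3.35, -1.61, -5.01] [0.43, 1.64, 1.15]
[-3.09, -8.43, -0.09] [-0.36, 5.82, 2.4]
[-3.59, 0.0, 1.41] [-0.0, 3.75, -0.0]
```

Call:
jog_arm:
  targets:
    - [[-3.3, -1.6, -5.0], [0.43, 1.64, 1.15], 0]
    - [[-3.3, -1.6, -5.0], [0.43, 1.64, 1.15], 0]
    - [[-3.3, -1.6, -5.0], [0.43, 1.64, 1.15], 0]
    - [[-3.3, -1.6, -5.0], [0.43, 1.64, 1.15], 0]
    - [[-3.3, -1.6, -5.0], [0.43, 1.64, 1.15], 0]

```text
time: 3.4
tool_pos: [0.4514, 0.1528, 0.1602]
tool_rot: [0.126, -0.13, 0.983, 0.017]
contact_force: [-0.7, -0.0, -3.3]
gripper_width: 0.57
grasp_force: 62.9
```

Call:
jog_arm:
  targets:
    - [[-3.1, -8.4, -0.1], [-0.36, 5.82, 2.4], 0]
    - [[-3.1, -8.4, -0.1], [-0.36, 5.82, 2.4], 0]
    - [[-3.1, -8.4, -0.1], [-0.36, 5.82, 2.4], 0]
    - [[-3.1, -8.4, -0.1], [-0.36, 5.82, 2.4], 0]
    - [[-3.1, -8.4, -0.1], [-0.36, 5.82, 2.4], 0]
    - [[-3.1, -8.4, -0.1], [-0.36, 5.82, 2.4], 0]
    - [[-3.1, -8.4, -0.1], [-0.36, 5.82, 2.4], 0]
    - [[-3.1, -8.4, -0.1], [-0.36, 5.82, 2.4], 0]

```text
time: 4.4
tool_pos: [0.5786, -0.03, 0.1853]
tool_rot: [-0.277, 0.032, 0.96, 0.009]
contact_force: [-0.1, 0.0, -2.5]
gripper_width: 0.567
grasp_force: 63.1
```

```bash
python3 - <<'E'
from h import *
k=dict(a=28,xh=.031,zh=.014); s=state(); print(s['grasp_force'],s['gripper_width'],s['contact_force'],s['joint_pos'].round(2))
chain(place(-.05,dx=-.02,dz=.03,turn=90,**k),place(-.05,dx=-.02,dz=.005,turn=90,**k))
im,dep,W=shot('scene'); save(im[150:400,150:480],'s2.png')
E
```

```text
63.07608604431152 0.56732001366488 [-0.12989922  0.0164299  -2.48394794] [-0.16  0.35  1.42 -0.05  1.93 -1.66]
[-3.84, -0.04, 1.57] [-0.02, 3.73, 0.0]
[-0.88, -0.0, 0.47] [-0.0, 0.0, 0.0]
```

View pics/s2.png

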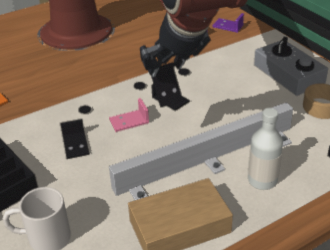

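The handle is held and tipped (170,90 in the crop) and everything else is in place.

Call:
jog_arm:
  targets:
    - [[-3.8, 0, 1.6], [0, 3.73, 0], 0]
    - [[-3.8, 0, 1.6], [0, 3.73, 0], 0]
    - [[-3.8, 0, 1.6], [0, 3.73, 0], 0]
    - [[-3.8, 0, 1.6], [0, 3.73, 0], 0]
    - [[-3.8, 0, 1.6], [0, 3.73, 0], 0]
    - [[-3.8, 0, 1.6], [0, 3.73, 0], 0]

```text
time: 5.2
tool_pos: [0.6394, -0.0349, 0.1047]
tool_rot: [-0.512, 0.029, 0.859, 0.016]
contact_force: [0.3, 0.2, -2.1]
gripper_width: 0.566
grasp_force: 63.2
```

```bash
cat >> h.py <<'E'
def held(W,im,s):  # handle points held: dark points near TCP, fence frame
    d=np.radians(FY); f=np.array([np.cos(d),np.sin(d)]); l=np.array([-f[1],f[0]])
    q=W[...,:2]-F0; X=q@f; Y=q@l; Z=W[...,2]; return X,Y,Z
E
python3 - <<'E'
from h import *
k=dict(a=28,xh=.031,zh=.014); s=state(); print(s['contact_force'],s['joint_pos'].round(2))
chain(place(-.05,dx=-.02,dz=.004,turn=90,**k)); chain(place(-.05,dx=-.003,dz=.004,turn=90,**k))
im,dep,W=shot('wrist'); X,Y,Z=held(W,im,s)
im2,dep,W2=shot('scene'); save(np.vstack([im,im2[150:400]])[:,:],'p1.png')
X,Y,Z=held(W2,im2,s); m=(abs(Y+.05)<.02)&(X>-.08)&(X<.06)&(Z<.15)&(Z>.065)&(im2.max(2)<70)
if m.sum()>5:print('flange pts',m.sum(),np.percentile(X[m],[5,50,95]).round(3),np.percentile(Z[m],[5,50,95]).round(3))
m=(abs(Y)<.18)&(abs(X)<.03)&(Z>.055)&(Z<.066)&(im2.max(2)>90); print('fence top X',np.percentile(X[m],[2,50,98]).round(4),m.sum(),'slope',np.polyfit(Y[m],X[m],1))
E
```

```text
[ 0.28610569  0.20991229 -2.09149407] [-0.14  0.88  0.99 -0.09  2.34 -1.67]
[-1.03, -0.01, 0.59] [-0.01, 0.05, -0.01]
[-1.35, -0.01, -0.01] [-0.01, 0.05, -0.01]
flange pts 145 [-0.038 -0.028 -0.014] [0.109 0.111 0.113]
fence top X [-0.0112  0.0035  0.0145] 736 slope [0.0094429  0.00395579]
```

View pics/p1.png

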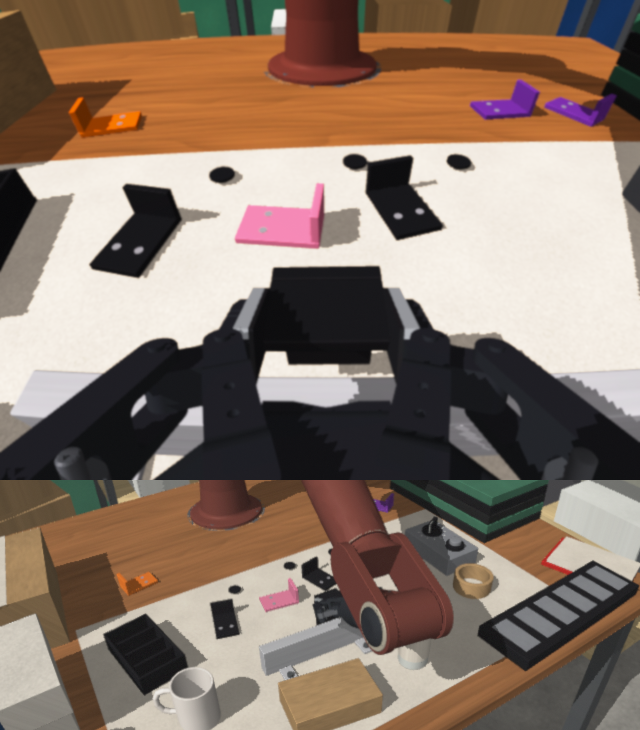

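The held flange is square between the pads (330,305) with its top 0.11 high, as expected. Next I'll lower it, then push toward the fence.

Call:
jog_arm:
  targets:
    - [[-1.0, 0, 0.6], [0, 0.05, 0], 0]
    - [[-1.0, 0, 0.6], [0, 0.05, 0], 0]
    - [[-1.0, 0, 0.6], [0, 0.05, 0], 0]
    - [[-1.0, 0, 0.6], [0, 0.05, 0], 0]

```text
time: 5.8
tool_pos: [0.6362, -0.0342, 0.0708]
tool_rot: [-0.519, 0.029, 0.854, 0.017]
contact_force: [0.4, 2.6, 2.5]
gripper_width: 0.569
grasp_force: 64.8
```

```bash
sed -i 's/F0=.*/F0=np.array([.6695,.0131]); FY=-4.2/' h.py; python3 - <<'E'
from h import *
k=dict(a=28,xh=.031,zh=.014); s=state(); print(s['contact_force'],pose(s)[:3,3])
chain(place(-.05,dx=-.003,dz=.004,turn=90,**k)); chain(place(-.05,dx=.001,dz=.002,turn=90,**k))
E
```

```text
[0.38938399 2.56008054 2.4889461 ] [ 0.63620147 -0.03417927  0.0707547 ]
[-0.22, -0.02, -0.8] [-0.04, -0.07, 0.02]
[-0.37, -0.02, -0.9] [-0.04, -0.07, 0.02]
```

Call:
jog_arm:
  targets:
    - [[-0.1, 0, -0.4], [0, 0, 0], 0]
    - [[-0.2, 0, -0.6], [0, 0, 0], 0]
    - [[-0.25, 0, -0.7], [0, 0, 0], 0]
    - [[-0.25, 0, -0.7], [0, 0, 0], 0]

```text
time: 6.3
tool_pos: [0.6551, -0.0361, 0.0731]
tool_rot: [-0.518, 0.029, 0.855, 0.017]
contact_force: [0.8, -0.5, -2.4]
gripper_width: 0.571
grasp_force: 64.6
```

```bash
python3 - <<'E'
from h import *
k=dict(a=28,xh=.031,zh=.014)
chain(place(-.05,dx=-0,dz=.0,turn=90,**k))
im2,dep,W2=shot('scene'); X,Y,Z=held(W2,im2,0); m=(abs(Y+.05)<.02)&(X>-.08)&(X<.06)&(Z<.15)&(Z>.065)&(im2.max(2)<70)
print('flange pts',m.sum(),np.percentile(X[m],[5,50,95]).round(3),np.percentile(Z[m],[5,50,95]).round(3))
E
```

```text
[-0.15, 0.0, -0.11] [-0.04, -0.06, 0.01]
flange pts 190 [-0.021 -0.009  0.013] [0.079 0.081 0.085]
```

Call:
jog_arm:
  targets:
    - [[-0.04, 0, -0.08], [0, 0, 0], 0]
    - [[-0.08, 0, -0.14], [0, 0, 0], 0]
    - [[-0.12, 0, -0.22], [0, 0, 0], 0]
    - [[-0.12, 0, -0.22], [0, 0, 0], 0]

```text
time: 6.85
tool_pos: [0.6605, -0.0363, 0.0733]
tool_rot: [-0.52, 0.029, 0.854, 0.017]
contact_force: [-5.1, 0.1, -2.9]
gripper_width: 0.565
grasp_force: 64.7
```

Call:
jog_arm:
  targets:
    - [[-0.1, 0, 0.04], [0, 0, 0], 0]
    - [[-0.1, 0, 0.04], [0, 0, 0], 0]
    - [[-0.1, 0, 0.04], [0, 0, 0], 80]
    - [[-0.1, 0, 0.04], [0, 0, 0], 90]
    - [[-0.1, 0, 0.04], [0, 0, 0], 90]
    - [[-0.1, 0, 0.04], [0, 0, 0], 90]

```text
time: 7.6
tool_pos: [0.6618, -0.0364, 0.0712]
tool_rot: [-0.518, 0.029, 0.855, 0.017]
contact_force: [0.3, 0.2, -0.7]
gripper_width: 0.898
grasp_force: 0.0
```

Call:
jog_arm:
  targets:
    - [[0.3, 0, -1], [0, 0, 0], 90]
    - [[0.6, 0, -2], [0, 0, 0], 90]
    - [[1.5, 0, -3.5], [0, 0, 0], 90]
    - [[3.5, 0, -4], [0, 0, 0], 90]
    - [[5.5, 0, -4], [0, 0, 0], 90]
    - [[7.5, 0, -4], [0, -3, 0], 90]
    - [[7.5, 0, -4], [0, -4, 0], 90]
    - [[7.5, 0, -4], [0, -4, 0], 90]

```text
time: 8.6
tool_pos: [0.6641, -0.0363, 0.2859]
tool_rot: [-0.258, 0.033, 0.966, 0.008]
contact_force: [0.9, 0.1, -0.2]
gripper_width: 0.903
grasp_force: 0.0
```

```bash
python3 - <<'E'
from h import *
im,dep,W=shot('top'); im2,dep,W2=shot('scene'); save(im2[150:400,100:500],'s3.png')
X,Y,Z=held(W,im,0)
m=(abs(Y+.05)<.04)&(X>-.08)&(X<.06)&(Z<.12)&(Z>.068)&(im.max(2)<70); print(m.sum(),np.percentile(X[m],[2,50,98]).round(4),np.percentile(Y[m],[2,50,98]).round(4),np.percentile(Z[m],[2,50,98]).round(4))
np.savez('top2.npz',im=im,W=W)
g=im.max(2); m=(g<75)&(W[...,0]>.35)&(W[...,0]<.6)&(abs(W[...,1])<.27)&(W[...,2]<.06)
k,l,st,ce=cv2.connectedComponentsWithStats(m.astype(np.uint8))
for i in range(1,k):
  if st[i,4]>300:
    P=W[l==i]; lo=P[P[:,2]<.018]; hi=P[P[:,2]>.025]
    for Q in(lo,hi): r=cv2.minAreaRect(Q[:,:2].astype(np.float32)*1000); print(len(Q),np.round(r[0]),np.round(r[1]),round(r[2],1),hi.mean(0).round(3))
E
```

```text
Traceback (most recent call last):
IndexError: index -1 is out of bounds for axis 0 with size 0
```

View pics/s3.png

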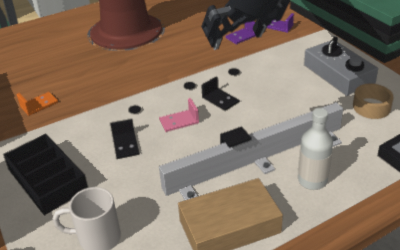

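h1 stands with its flange over the fence (236,137 in the crop). Next I'll re-measure h2 and h3 from the scene camera.

```bash
cat >> h.py <<'E'
def handles(name):
    im,dep,W=shot(name); g=im.max(2); m=(g<75)&(W[...,0]>.35)&(W[...,0]<.62)&(abs(W[...,1])<.28)&(W[...,2]<.06)&(W[...,2]>-.01)
    k,l,st,ce=cv2.connectedComponentsWithStats(m.astype(np.uint8))
    for i in range(1,k):
        P=W[l==i]
        if len(P)<200: continue
        out=[]
        for Q in(P[P[:,2]<.014],P[P[:,2]>.02]):
            if len(Q)<20: continue
            r=cv2.minAreaRect(Q[:,:2].astype(np.float32)*1000); out+=[np.round(r[0]),np.round(r[1]),round(r[2],1)]
        print(len(P),*out)
    X,Y,Z=held(W,im,0); m=(g<75)&(X>-.06)&(X<.05)&(Z>.067)&(Z<.09)&(abs(Y)<.21)
    k,l,st,ce=cv2.connectedComponentsWithStats(m.astype(np.uint8))
    for i in range(1,k):
        if st[i,4]>40: q=l==i; print('standing X',np.percentile(X[q],[2,50,98]).round(3),'Y',np.percentile(Y[q],[2,98]).round(3),'Z',np.percentile(Z[q],[2,50,98]).round(3))
    return im,W
E
python3 - <<'E'
from h import *
handles('scene')
o=(.454,.0555);k=dict(a=23,xh=.031,zh=.013); G=grasp(o,13.5,**k); U=G.copy(); U[2,3]+=.1; chain(U,G)
E
```

```text
585 [458.  58.] [77. 59.] 13.1 [423.  45.] [11. 48.] 16.2
773 [ 487. -204.] [48. 86.] 74.4 [ 454. -196.] [46.  9.] 73.8
standing X [-0.017  0.004  0.021] Y [-0.074 -0.026] Z [0.071 0.078 0.081]
[4.92, 2.74, 10.91] [0.13, -6.62, -2.25]
[1.56, 0.0, 3.68] [0.0, -0.0, -0.0]
```

Call:
jog_arm:
  targets:
    - [[4.9, 2.7, 10.9], [0.13, -6.62, -2.25], 100]
    - [[4.9, 2.7, 10.9], [0.13, -6.62, -2.25], 100]
    - [[4.9, 2.7, 10.9], [0.13, -6.62, -2.25], 100]
    - [[4.9, 2.7, 10.9], [0.13, -6.62, -2.25], 100]
    - [[4.9, 2.7, 10.9], [0.13, -6.62, -2.25], 100]
    - [[4.9, 2.7, 10.9], [0.13, -6.62, -2.25], 100]
    - [[4.9, 2.7, 10.9], [0.13, -6.62, -2.25], 100]
    - [[4.9, 2.7, 10.9], [0.13, -6.62, -2.25], 100]

```text
time: 9.75
tool_pos: [0.4266, 0.0469, 0.1126]
tool_rot: [0.197, -0.115, 0.973, 0.024]
contact_force: [0.3, 0.0, -0.0]
gripper_width: 0.999
grasp_force: 0.0
```

```bash
python3 - <<'E'
from h import *
o=(.456,.0555);k=dict(a=23,xh=.031,zh=.013); G=grasp(o,13.5,**k); chain(G)
s=state(); print(s['joint_pos'].round(2))
im,dep,W=shot('wrist'); m=(im.max(2)<60)&(W[...,2]>.03)&(W[...,2]<.045)&(W[...,0]<.47)&(abs(W[...,1]-.05)<.06); Q=W[m]; r=cv2.minAreaRect(Q[:,:2].astype(np.float32)*1000);print(m.sum(),r)
T=pose(s); print('in tool:',(np.linalg.inv(T)@[*np.array(r[0])/1000,.038,1]).round(4))
E
```

```text
[1.57, 0.06, 3.66] [0.01, -0.01, -0.0]
[-0.17 -0.69  2.43  0.18  1.04 -2.04]
1561 ((418.7070007324219, 47.52979278564453), (8.75406551361084, 48.60355758666992), 13.152007102966309)
in tool: [0.036  0.0024 0.0657 1.    ]
```

Call:
jog_arm:
  targets:
    - [[1.64, 0.07, 3.63], [0, 0, 0], 100]
    - [[1.64, 0.07, 3.63], [0, 0, 0], 100]
    - [[1.64, 0.07, 3.63], [0, 0, 0], 100]
    - [[1.64, 0.07, 3.63], [0, 0, 0], 0]
    - [[1.64, 0.07, 3.63], [0, 0, 0], 0]
    - [[1.64, 0.07, 3.63], [0, 0, 0], 0]
    - [[1.64, 0.07, 3.63], [0, 0, 0], 0]
    - [[1.64, 0.07, 3.63], [0, 0, 0], 0]

```text
time: 10.8
tool_pos: [0.4247, 0.0482, 0.0142]
tool_rot: [0.2, -0.115, 0.973, 0.023]
contact_force: [-0.6, -0.6, 5.1]
gripper_width: 0.57
grasp_force: 62.5
```

```bash
python3 - <<'E'
from h import *
k=dict(a=23,xh=.031,zh=.013); s=state()
chain(goal(pose(s)[:3,3]+[.03,.03,.15],8,12), place(.165,dx=-.08,dz=.12,turn=60,**k))
E
```

```text
[-3.7, 0.88, -4.94] [0.2, 1.41, 0.66]
[-5.52, 3.56, 0.2] [-0.34, 6.1, 1.54]
```

Call:
jog_arm:
  targets:
    - [[-3.7, 0.9, -4.9], [0.2, 1.41, 0.66], 0]
    - [[-3.7, 0.9, -4.9], [0.2, 1.41, 0.66], 0]
    - [[-3.7, 0.9, -4.9], [0.2, 1.41, 0.66], 0]
    - [[-3.7, 0.9, -4.9], [0.2, 1.41, 0.66], 0]
    - [[-3.7, 0.9, -4.9], [0.2, 1.41, 0.66], 0]

```text
time: 11.42
tool_pos: [0.4519, 0.0788, 0.1579]
tool_rot: [0.1, -0.069, 0.993, 0.008]
contact_force: [0.1, 0.3, -2.3]
gripper_width: 0.566
grasp_force: 62.7
```

Call:
jog_arm:
  targets:
    - [[-5.5, 3.6, 0.2], [-0.34, 6.1, 1.54], 0]
    - [[-5.5, 3.6, 0.2], [-0.34, 6.1, 1.54], 0]
    - [[-5.5, 3.6, 0.2], [-0.34, 6.1, 1.54], 0]
    - [[-5.5, 3.6, 0.2], [-0.34, 6.1, 1.54], 0]
    - [[-5.5, 3.6, 0.2], [-0.34, 6.1, 1.54], 0]
    - [[-5.5, 3.6, 0.2], [-0.34, 6.1, 1.54], 0]
    - [[-5.5, 3.6, 0.2], [-0.34, 6.1, 1.54], 0]
    - [[-5.5, 3.6, 0.2], [-0.34, 6.1, 1.54], 0]

```text
time: 12.42
tool_pos: [0.5746, 0.1871, 0.1843]
tool_rot: [-0.319, 0.035, 0.947, 0.012]
contact_force: [0.0, 0.5, -2.3]
gripper_width: 0.564
grasp_force: 62.9
```

```bash
python3 - <<'E'
from h import *
k=dict(a=23,xh=.031,zh=.013); s=state(); print(s['joint_pos'].round(2))
chain(place(.165,dx=-.02,dz=.03,turn=90,**k),place(.165,dx=-.02,dz=.004,turn=90,**k))
E
```

```text
[ 0.13  0.44  1.33  0.14  2.   -1.35]
[-4.56, -0.07, 0.72] [0.0, 3.73, 0.01]
[-0.96, 0.0, 0.41] [0.0, -0.0, -0.0]
```

Call:
jog_arm:
  targets:
    - [[-4.5, 0, 0.7], [0, 3.73, 0], 0]
    - [[-4.5, 0, 0.7], [0, 3.73, 0], 0]
    - [[-4.5, 0, 0.7], [0, 3.73, 0], 0]
    - [[-4.5, 0, 0.7], [0, 3.73, 0], 0]
    - [[-4.5, 0, 0.7], [0, 3.73, 0], 0]
    - [[-4.5, 0, 0.7], [0, 3.73, 0], 0]

```text
time: 13.18
tool_pos: [0.655, 0.1819, 0.1065]
tool_rot: [-0.549, 0.03, 0.835, 0.021]
contact_force: [-0.2, 0.1, -1.2]
gripper_width: 0.574
grasp_force: 63.0
```

```bash
python3 - <<'E'
from h import *
k=dict(a=23,xh=.031,zh=.013); s=state(); print(s['joint_pos'].round(2),s['contact_force'])
chain(place(.165,dx=-.02,dz=.004,turn=90,**k),place(.165,dx=-.004,dz=.004,turn=90,**k))
im,W=handles('scene')
X,Y,Z=held(W,im,0); m=(abs(Y-.165)<.02)&(X>-.08)&(X<.06)&(Z<.15)&(Z>.065)&(im.max(2)<70)
print('flange pts',m.sum(),np.percentile(X[m],[5,50,95]).round(3),np.percentile(Z[m],[5,50,95]).round(3))
E
```

```text
[ 0.1   1.    0.84  0.25  2.45 -1.31] [-0.23666627  0.07280458 -1.20452602]
[-1.15, -0.09, 0.53] [0.0, 0.05, 0.01]
[-0.25, -0.0, -0.59] [0.0, -0.0, -0.0]
776 [ 487. -204.] [49. 85.] 74.6 [ 453. -196.] [46.  8.] 74.8
standing X [-0.036 -0.031 -0.027] Y [0.141 0.153] Z [0.068 0.077 0.087]
standing X [-0.018  0.004  0.022] Y [-0.074 -0.026] Z [0.073 0.078 0.081]
flange pts 153 [-0.035 -0.027  0.034] [0.07  0.113 0.134]
```

Call:
jog_arm:
  targets:
    - [[-1.1, -0.05, 0.5], [0, 0, 0], 0]
    - [[-1.1, -0.05, 0.5], [0, 0, 0], 0]
    - [[-1.1, -0.05, 0.5], [0, 0, 0], 0]
    - [[-1.2, -0.05, -0.1], [0, 0, 0], 0]
    - [[-1.25, -0.05, -0.2], [0, 0, 0], 0]
    - [[-1.25, -0.05, -0.2], [0, 0, 0], 0]

```text
time: 13.98
tool_pos: [0.6698, 0.1787, 0.0723]
tool_rot: [-0.554, 0.031, 0.832, 0.02]
contact_force: [-0.1, -0.4, -1.5]
gripper_width: 0.568
grasp_force: 64.2
```

Call:
jog_arm:
  targets:
    - [[-0.06, 0, -0.15], [0, 0, 0], 0]
    - [[-0.1, 0, -0.24], [0, 0, 0], 0]
    - [[-0.12, 0, -0.3], [0, 0, 0], 0]
    - [[-0.12, 0, -0.3], [0, 0, 0], 0]

```text
time: 14.48
tool_pos: [0.6737, 0.1787, 0.0725]
tool_rot: [-0.561, 0.029, 0.827, 0.019]
contact_force: [-27.8, -1.3, -0.1]
gripper_width: 0.566
grasp_force: 67.3
```

Call:
jog_arm:
  targets:
    - [[0.04, 0, 0.12], [0, 0, 0], 0]
    - [[0.0, 0, 0.14], [0, 0, 0], 0]
    - [[-0.02, 0, 0.14], [0, 0, 0], 0]
    - [[-0.02, 0, 0.14], [0, 0, 0], 80]
    - [[-0.02, 0, 0.14], [0, 0, 0], 90]
    - [[-0.02, 0, 0.14], [0, 0, 0], 90]
    - [[-0.02, 0, 0.14], [0, 0, 0], 90]

```text
time: 15.35
tool_pos: [0.6755, 0.1783, 0.0724]
tool_rot: [-0.553, 0.031, 0.832, 0.021]
contact_force: [0.2, -0.8, 0.2]
gripper_width: 0.896
grasp_force: 0.0
```

```bash
python3 - <<'E'
from h import *
im,W=handles('scene')
E
```

```text
774 [ 487. -204.] [49. 83.] 74.6 [ 453. -196.] [46.  9.] 73.0
standing X [-0.019 -0.005  0.017] Y [0.142 0.188] Z [0.074 0.078 0.08 ]
standing X [-0.017  0.004  0.022] Y [-0.074 -0.026] Z [0.071 0.078 0.081]
```

Call:
jog_arm:
  targets:
    - [[0.3, 0, -1], [0, 0, 0], 90]
    - [[0.6, 0, -2], [0, 0, 0], 90]
    - [[1.5, 0, -3.5], [0, 0, 0], 90]
    - [[3.5, 0, -4], [0, 0, 0], 90]
    - [[5.5, 0, -4], [0, 0, 0], 90]
    - [[7.5, 0, -3], [0, -3, 0], 90]
    - [[7.5, 0, -2], [0, -4, 0], 90]
    - [[7.5, 0, -2], [0, -4, 0], 90]

```text
time: 16.4
tool_pos: [0.6479, 0.1805, 0.2662]
tool_rot: [-0.299, 0.035, 0.954, 0.011]
contact_force: [0.1, -0.4, 0.1]
gripper_width: 0.899
grasp_force: 0.0
```

```bash
python3 - <<'E'
from h import *
im,W=handles('scene'); save(cv2.resize(im[230:360,230:460],None,fx=3,fy=3,interpolation=cv2.INTER_CUBIC),'s4.png')
o=(.485,-.2038);k=dict(a=32,xh=.030,zh=.014); G=grasp(o,-15.5,**k); U=G.copy(); U[2,3]+=.1; 
M=goal([.48,-.02,.25],-8,0); chain(M,U,G)
E
```

```text
778 [ 485. -203.] [49. 87.] 74.6 [ 453. -195.] [46.  9.] 75.3
standing X [-0.018 -0.002  0.02 ] Y [0.142 0.189] Z [0.072 0.078 0.081]
standing X [-0.018  0.004  0.021] Y [-0.074 -0.026] Z [0.072 0.078 0.081]
[4.61, -8.51, 4.09] [-0.14, -4.31, 0.48]
[-0.03, -7.1, 5.44] [0.26, -3.99, 0.91]
[2.12, -0.0, 3.39] [-0.0, -0.0, -0.0]
```

View pics/s4.png

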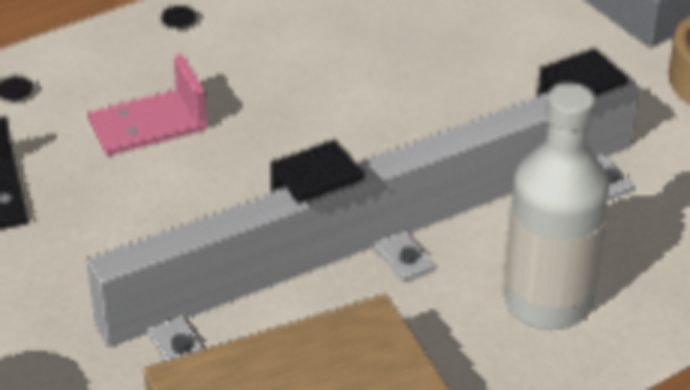

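Both flanges sit over the fence, at (317,170) and (585,75) in the crop. Now h3.

Call:
jog_arm:
  targets:
    - [[4.6, -8.5, 4.1], [-0.14, -4.3, 0.5], 100]
    - [[4.6, -8.5, 4.1], [-0.14, -4.3, 0.5], 100]
    - [[4.6, -8.5, 4.1], [-0.14, -4.3, 0.5], 100]
    - [[4.6, -8.5, 4.1], [-0.14, -4.3, 0.5], 100]
    - [[4.6, -8.5, 4.1], [-0.14, -4.3, 0.5], 100]
    - [[4.6, -8.5, 4.1], [-0.14, -4.3, 0.5], 100]

```text
time: 17.2
tool_pos: [0.4807, -0.0208, 0.2473]
tool_rot: [-0.007, 0.073, 0.997, -0.0]
contact_force: [0.4, -0.5, 0.6]
gripper_width: 1.0
grasp_force: 0.0
```

Call:
jog_arm:
  targets:
    - [[0, -7.1, 5.4], [0.26, -4.0, 0.9], 100]
    - [[0, -7.1, 5.4], [0.26, -4.0, 0.9], 100]
    - [[0, -7.1, 5.4], [0.26, -4.0, 0.9], 100]
    - [[0, -7.1, 5.4], [0.26, -4.0, 0.9], 100]
    - [[0, -7.1, 5.4], [0.26, -4.0, 0.9], 100]
    - [[0, -7.1, 5.4], [0.26, -4.0, 0.9], 100]

```text
time: 17.95
tool_pos: [0.455, -0.1962, 0.1145]
tool_rot: [0.268, 0.13, 0.954, -0.039]
contact_force: [0.2, -0.2, -0.3]
gripper_width: 1.004
grasp_force: 0.0
```

```bash
python3 - <<'E'
from h import *
s=state(); print(s['joint_pos'].round(2))
im,dep,W=shot('wrist'); m=(im.max(2)<60)&(W[...,2]>.03)&(W[...,2]<.045)&(W[...,0]<.5)&(abs(W[...,1]+.2)<.06); Q=W[m]; r=cv2.minAreaRect(Q[:,:2].astype(np.float32)*1000);print(m.sum(),r)
d=np.radians(-15.5); o=np.array(r[0])/1000+.036*np.array([np.cos(d),np.sin(d)]); print(o)
chain(grasp(o,-15.5,a=32,xh=.030,zh=.014))
E
```

```text
[-0.67 -0.54  2.38  0.28  0.82 -2.11]
1693 ((449.2890930175781, -194.25343322753906), (48.3443489074707, 9.273334503173828), 75.18509674072266)
[ 0.48397979 -0.20387401]
[2.11, 0.03, 3.44] [-0.04, -0.07, 0.01]
```

Call:
jog_arm:
  targets:
    - [[2.1, 0.03, 3.44], [0, 0, 0], 100]
    - [[2.1, 0.03, 3.44], [0, 0, 0], 100]
    - [[2.1, 0.03, 3.44], [0, 0, 0], 100]
    - [[2.1, 0.03, 3.44], [0, 0, 0], 0]
    - [[2.1, 0.03, 3.44], [0, 0, 0], 0]
    - [[2.1, 0.03, 3.44], [0, 0, 0], 0]
    - [[2.1, 0.03, 3.44], [0, 0, 0], 0]
    - [[2.1, 0.03, 3.44], [0, 0, 0], 0]

```text
time: 19.0
tool_pos: [0.4551, -0.1971, 0.0152]
tool_rot: [0.269, 0.131, 0.953, -0.04]
contact_force: [-0.5, 2.9, 5.7]
gripper_width: 0.569
grasp_force: 62.4
```

```bash
python3 - <<'E'
from h import *
k=dict(a=32,xh=.03,zh=.014); s=state()
chain(goal(pose(s)[:3,3]+[.02,.0,.15],-10,20), place(-.16,dx=-.08,dz=.12,turn=60,**k))
E
```

```text
[-3.8, 0.18, -4.71] [-0.35, 1.45, -0.62]
[-2.87, 2.85, 0.09] [0.05, 5.99, -0.74]
```

Call:
jog_arm:
  targets:
    - [[-3.8, 0.2, -4.7], [-0.35, 1.45, -0.62], 0]
    - [[-3.8, 0.2, -4.7], [-0.35, 1.45, -0.62], 0]
    - [[-3.8, 0.2, -4.7], [-0.35, 1.45, -0.62], 0]
    - [[-3.8, 0.2, -4.7], [-0.35, 1.45, -0.62], 0]
    - [[-3.8, 0.2, -4.7], [-0.35, 1.45, -0.62], 0]

```text
time: 19.62
tool_pos: [0.4727, -0.1951, 0.1596]
tool_rot: [0.169, 0.086, 0.982, -0.013]
contact_force: [-0.1, 0.2, -2.7]
gripper_width: 0.567
grasp_force: 62.4
```

Call:
jog_arm:
  targets:
    - [[-2.9, 2.9, 0.1], [0.05, 6.0, -0.74], 0]
    - [[-2.9, 2.9, 0.1], [0.05, 6.0, -0.74], 0]
    - [[-2.9, 2.9, 0.1], [0.05, 6.0, -0.74], 0]
    - [[-2.9, 2.9, 0.1], [0.05, 6.0, -0.74], 0]
    - [[-2.9, 2.9, 0.1], [0.05, 6.0, -0.74], 0]
    - [[-2.9, 2.9, 0.1], [0.05, 6.0, -0.74], 0]
    - [[-2.9, 2.9, 0.1], [0.05, 6.0, -0.74], 0]

```text
time: 20.5
tool_pos: [0.5536, -0.1363, 0.1821]
tool_rot: [-0.245, 0.036, 0.969, 0.011]
contact_force: [0.5, -0.6, -1.9]
gripper_width: 0.563
grasp_force: 62.7
```

```bash
python3 - <<'E'
from h import *
k=dict(a=32,xh=.03,zh=.014); s=state(); print(s['joint_pos'].round(2))
chain(place(-.16,dx=-.02,dz=.03,turn=90,**k),place(-.16,dx=-.02,dz=.004,turn=90,**k))
E
```

```text
[-0.32  0.29  1.49 -0.12  1.85 -1.82]
[-4.31, -0.11, 1.4] [0.03, 3.7, 0.01]
[-0.88, -0.0, 0.55] [-0.0, 0.0, 0.0]
```

Call:
jog_arm:
  targets:
    - [[-4.3, -0.1, 1.4], [0, 3.7, 0], 0]
    - [[-4.3, -0.1, 1.4], [0, 3.7, 0], 0]
    - [[-4.3, -0.1, 1.4], [0, 3.7, 0], 0]
    - [[-4.3, -0.1, 1.4], [0, 3.7, 0], 0]
    - [[-4.3, -0.1, 1.4], [0, 3.7, 0], 0]
    - [[-4.3, -0.1, 1.4], [0, 3.7, 0], 0]

```text
time: 21.25
tool_pos: [0.6331, -0.145, 0.1066]
tool_rot: [-0.48, 0.032, 0.876, 0.019]
contact_force: [-0.7, -0.4, -1.4]
gripper_width: 0.569
grasp_force: 62.8
```

```bash
python3 - <<'E'
from h import *
k=dict(a=32,xh=.03,zh=.014); s=state(); print(s['joint_pos'].round(2),s['contact_force'])
chain(place(-.16,dx=-.02,dz=.002,turn=90,**k),place(-.16,dx=-.004,dz=.002,turn=90,**k),place(-.16,dx=.002,dz=.002,turn=90,**k))
im,W=handles('scene')
E
```

```text
[-0.27  0.85  1.   -0.21  2.27 -1.82] [-0.69278867 -0.44782696 -1.36122047]
[-1.13, 0.01, 0.81] [0.02, 0.07, 0.0]
[-0.34, 0.0, -0.54] [-0.0, 0.0, 0.0]
[-0.13, 0.0, -0.2] [-0.0, 0.0, 0.0]
standing X [-0.02  -0.003  0.02 ] Y [0.141 0.189] Z [0.071 0.078 0.081]
```

Call:
jog_arm:
  targets:
    - [[-1.1, 0, 0.75], [0, 0.07, 0], 0]
    - [[-1.1, 0, 0.75], [0, 0.07, 0], 0]
    - [[-1.1, 0, 0.75], [0, 0.07, 0], 0]
    - [[-1.3, 0, 0.4], [0, 0.07, 0], 0]
    - [[-1.4, 0, 0.2], [0, 0.07, 0], 0]
    - [[-1.4, 0, 0.2], [0, 0.07, 0], 0]

```text
time: 22.05
tool_pos: [0.6472, -0.1456, 0.07]
tool_rot: [-0.488, 0.032, 0.872, 0.019]
contact_force: [2.1, 0.4, 1.8]
gripper_width: 0.569
grasp_force: 64.8
```

Call:
jog_arm:
  targets:
    - [[-0.03, 0, -0.13], [0, 0, 0], 0]
    - [[-0.06, 0, -0.17], [0, 0, 0], 0]
    - [[-0.08, 0, -0.21], [0, 0, 0], 0]
    - [[-0.08, 0, -0.21], [0, 0, 0], 0]

```text
time: 22.55
tool_pos: [0.6518, -0.1458, 0.07]
tool_rot: [-0.489, 0.032, 0.872, 0.02]
contact_force: [-0.6, 0.6, -1.6]
gripper_width: 0.565
grasp_force: 64.4
```

Call:
jog_arm:
  targets:
    - [[-0.03, 0, -0.06], [0, 0, 0], 0]
    - [[-0.06, 0, -0.1], [0, 0, 0], 0]
    - [[-0.06, 0, -0.1], [0, 0, 0], 0]

```text
time: 22.92
tool_pos: [0.6525, -0.1458, 0.0698]
tool_rot: [-0.493, 0.032, 0.869, 0.02]
contact_force: [-12.1, 0.9, -1.5]
gripper_width: 0.569
grasp_force: 64.2
```

Contact with the fence. Ease off slightly, settle, then release and retreat.

Call:
jog_arm:
  targets:
    - [[0.0, 0, 0.06], [0, 0, 0], 0]
    - [[-0.02, 0, 0.06], [0, 0, 0], 0]
    - [[-0.02, 0, 0.06], [0, 0, 0], 80]
    - [[-0.02, 0, 0.06], [0, 0, 0], 85]
    - [[-0.02, 0, 0.06], [0, 0, 0], 85]
    - [[-0.02, 0, 0.06], [0, 0, 0], 85]

```text
time: 23.68
tool_pos: [0.654, -0.146, 0.0693]
tool_rot: [-0.488, 0.032, 0.872, 0.02]
contact_force: [0.9, 0.9, -0.4]
gripper_width: 0.851
grasp_force: 0.0
```

Call:
jog_arm:
  targets:
    - [[0.3, 0, -1], [0, 0, 0], 85]
    - [[0.6, 0, -2], [0, 0, 0], 85]
    - [[1.5, 0, -3.5], [0, 0, 0], 85]
    - [[3.5, 0, -4], [0, 0, 0], 85]
    - [[5.5, 0, -4], [0, 0, 0], 85]
    - [[7.5, 0, -4], [0, -3, 0], 85]
    - [[7.5, 0, -4], [0, -4, 0], 85]
    - [[7.5, 0, -4], [0, -4, 0], 85]

```text
time: 24.68
tool_pos: [0.6418, -0.1458, 0.2837]
tool_rot: [-0.224, 0.036, 0.974, 0.01]
contact_force: [-0.3, 0.0, -0.4]
gripper_width: 0.848
grasp_force: 0.0
```

```bash
python3 - <<'E'
from h import *
im,W=handles('scene')
# dial/panel from scene
Q=W.reshape(-1,3); m=(Q[:,0]>.42)&(Q[:,0]<.63)&(Q[:,1]>.3)&(Q[:,1]<.44)
P=Q[m&(Q[:,2]>.04)&(Q[:,2]<.053)]; print(cv2.minAreaRect(P[:,:2].astype(np.float32)*1000))
P=Q[m&(Q[:,2]>.075)&(Q[:,2]<.09)]; print('bar',P.mean(0),cv2.minAreaRect(P[:,:2].astype(np.float32)*1000))
z=np.load('top1.npz'); P=z['W'].reshape(-1,3); P=P[(P[:,0]>.43)&(P[:,0]<.53)&(P[:,1]>.32)&(P[:,1]<.41)&(P[:,2]>.076)&(P[:,2]<.095)]
print('top bar',len(P),cv2.minAreaRect(P[:,:2].astype(np.float32)*1000))
chain(goal([.489,.367,.25],-60,0),goal([.489,.367,.15],-60,0))
E
```

```text
standing X [-0.019 -0.002  0.02 ] Y [0.142 0.19 ] Z [0.072 0.078 0.081]
standing X [-0.018  0.004  0.021] Y [-0.074 -0.026] Z [0.072 0.078 0.081]
standing X [-0.016  0.006  0.021] Y [-0.185 -0.137] Z [0.072 0.079 0.082]
((527.454833984375, 366.8953857421875), (103.15728759765625, 178.07080078125), 89.69751739501953)
bar [0.49403388 0.36626879 0.08165679] ((491.7076110839844, 368.0279541015625), (11.782831192016602, 50.39033508300781), 29.830472946166992)
top bar 94 ((490.6514587402344, 367.15185546875), (12.697120666503906, 46.76884460449219), 31.62715721130371)
[6.17, 19.99, 4.62] [-1.55, -2.96, 6.84]
[-0.0, 0.0, 4.0] [0.0, 0.0, 0.0]
```

All three stand with their fronts at about +20 mm and tops at 80 mm, in agreement. The dial bar lies at -60°, click 5, centred at (0.4905, 0.367).

Call:
jog_arm:
  targets:
    - [[6.2, 20, 4.6], [-1.55, -2.96, 6.84], 50]
    - [[6.2, 20, 4.6], [-1.55, -2.96, 6.84], 50]
    - [[6.2, 20, 4.6], [-1.55, -2.96, 6.84], 50]
    - [[6.2, 20, 4.6], [-1.55, -2.96, 6.84], 50]
    - [[6.2, 20, 4.6], [-1.55, -2.96, 6.84], 50]
    - [[6.2, 20, 4.6], [-1.55, -2.96, 6.84], 50]
    - [[6.2, 20, 4.6], [-1.55, -2.96, 6.84], 50]
    - [[6.2, 20, 4.6], [-1.55, -2.96, 6.84], 50]

```text
time: 25.72
tool_pos: [0.4986, 0.3326, 0.2515]
tool_rot: [-0.007, 0.499, 0.866, -0.003]
contact_force: [0.8, -0.2, 0.2]
gripper_width: 0.496
grasp_force: 0.0
```

```bash
python3 - <<'E'
from h import *
print(state()['joint_pos'].round(2))
chain(goal([.4908,.3673,.15],-60,0),goal([.4908,.3673,.064],-60,0))
E
```

```text
[ 0.46 -0.01  1.64  0.01  1.52 -0.07]
[1.32, 0.48, 4.07] [-0.09, -0.06, 0.01]
[-0.0, 0.0, 3.44] [0.0, 0.0, 0.0]
```

Call:
jog_arm:
  targets:
    - [[1.3, 0.5, 4], [-0.09, -0.06, 0], 50]
    - [[1.3, 0.5, 4], [-0.09, -0.06, 0], 50]
    - [[1.3, 0.5, 4], [-0.09, -0.06, 0], 50]
    - [[1.3, 0.5, 4], [-0.09, -0.06, 0], 50]

```text
time: 26.22
tool_pos: [0.494, 0.3654, 0.1534]
tool_rot: [0.001, 0.5, 0.866, 0.002]
contact_force: [-0.1, -0.1, 0.2]
gripper_width: 0.5
grasp_force: 0.0
```

```bash
python3 - <<'E'
from h import *
s=state(); im,dep,W=shot('wrist')
P=W.reshape(-1,3); P=P[(np.hypot(P[:,0]-.49,P[:,1]-.367)<.04)&(P[:,2]>.076)&(P[:,2]<.092)]
r=cv2.minAreaRect(P[:,:2].astype(np.float32)*1000); print(len(P),r,P[:,2].max()); save(im,'w5.png')
chain(goal([.4908,.3673,.064],-60,0))
E
```

```text
1254 ((490.074462890625, 370.0173034667969), (10.895601272583008, 46.23625183105469), 29.58740997314453) 0.0863095830252717
[0.13, -0.12, 3.62] [0.04, -0.01, 0.0]
```

View pics/w5.png

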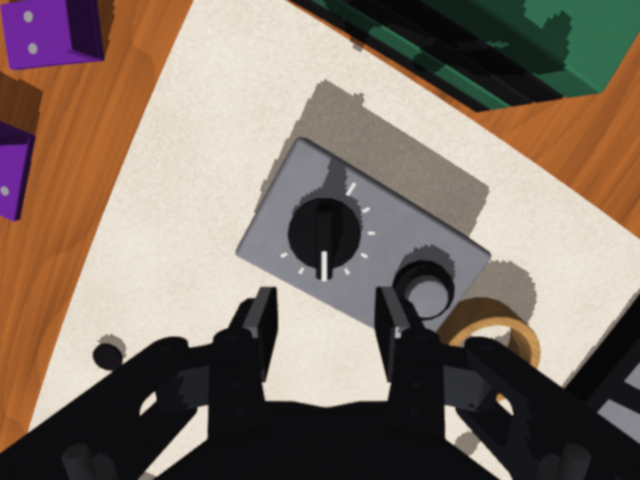

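The wrist view shows the bar and pointer at (324,233)-(324,275), aligned with the fingers and centred. The long marks and the button (423,290) are as expected.

Call:
jog_arm:
  targets:
    - [[0.18, -0.12, 3.6], [0, 0, 0], 50]
    - [[0.18, -0.12, 3.6], [0, 0, 0], 50]
    - [[0.18, -0.12, 3.6], [0, 0, 0], 50]
    - [[0.18, -0.12, 3.6], [0, 0, 0], 0]
    - [[0.18, -0.12, 3.6], [0, 0, 0], 0]
    - [[0.18, -0.12, 3.6], [0, 0, 0], 0]
    - [[0.18, -0.12, 3.6], [0, 0, 0], 0]

```text
time: 27.15
tool_pos: [0.4906, 0.369, 0.0653]
tool_rot: [0.002, 0.5, 0.866, 0.004]
contact_force: [1.2, 0.2, 7.2]
gripper_width: 0.114
grasp_force: 61.5
```

```bash
python3 - <<'E'
from h import *
p=pose(state())[:3,3]; chain(goal([.4902,.3683,p[2]],0,0)); print(state()['contact_force'],p)
E
```

```text
[-0.02, -0.03, -0.0] [0.05, 0.03, -7.49]
[1.22340956 0.20004424 7.24204115] [0.49061488 0.3690086  0.0652525 ]
```

Call:
jog_arm:
  targets:
    - [[0, 0, -0.05], [0, 0, -1.2], 0]
    - [[0, 0, -0.05], [0, 0, -2.4], 0]
    - [[0, 0, -0.05], [0, 0, -3.6], 0]
    - [[0, 0, -0.05], [0, 0, -4.8], 0]
    - [[0, 0, -0.05], [0, 0, -6], 0]
    - [[0, 0, -0.05], [0, 0, -7.2], 0]
    - [[0, 0, -0.05], [0, 0, -7.5], 0]
    - [[0, 0, -0.05], [0, 0, -7.5], 0]

```text
time: 28.15
tool_pos: [0.491, 0.3696, 0.0653]
tool_rot: [0.004, -0.001, 1.0, 0.003]
contact_force: [5.7, 3.7, 1.3]
gripper_width: 0.115
grasp_force: 60.9
```

Call:
jog_arm:
  targets:
    - [[0, 0, 0], [0, 0, 0], 50]
    - [[0, 0, 0], [0, 0, 0], 50]
    - [[0, 0, 0], [0, 0, 0], 50]
    - [[0, 0, -3], [0, 0, 0], 50]
    - [[0, 0, -3], [0, 0, 0], 50]
    - [[0, 0, -3], [0, 0, 0], 50]

```text
time: 28.9
tool_pos: [0.4887, 0.3682, 0.1394]
tool_rot: [0.002, -0.001, 1.0, 0.002]
contact_force: [0.2, 0.6, -0.2]
gripper_width: 0.502
grasp_force: 0.0
```

```bash
python3 - <<'E'
from h import *
s=state(); im,dep,W=shot('wrist')
P=W.reshape(-1,3); Q=P[(np.hypot(P[:,0]-.49,P[:,1]-.368)<.04)&(P[:,2]>.076)&(P[:,2]<.092)]
print(len(Q),cv2.minAreaRect(Q[:,:2].astype(np.float32)*1000))
Q=P[(np.hypot(P[:,0]-.576,P[:,1]-.367)<.03)&(P[:,2]>.063)&(P[:,2]<.085)&(P[:,0]<.6)]
print(len(Q),cv2.minAreaRect(Q[:,:2].astype(np.float32)*1000),np.median(Q[:,2]))
d=im[100:400,180:480].astype(int); save(cv2.resize(im[60:420,160:540],None,fx=1.5,fy=1.5),'w6.png')
chain(goal([.576,.367,.1],0,0))
im,W=handles('scene')
E
```

```text
1367 ((489.92742919921875, 369.873779296875), (10.803977966308594, 45.94298553466797), 89.79496002197266)
1332 ((573.4888916015625, 368.3006286621094), (31.963228225708008, 41.18022918701172), 20.76665496826172) 0.07143916532384091
[-3.53, -0.03, 1.5] [0.01, 0.0, 0.01]
standing X [-0.019 -0.003  0.02 ] Y [0.141 0.189] Z [0.072 0.078 0.08 ]
standing X [-0.017  0.004  0.021] Y [-0.074 -0.026] Z [0.072 0.078 0.081]
standing X [-0.017  0.005  0.021] Y [-0.185 -0.137] Z [0.072 0.079 0.082]
```

View pics/w6.png

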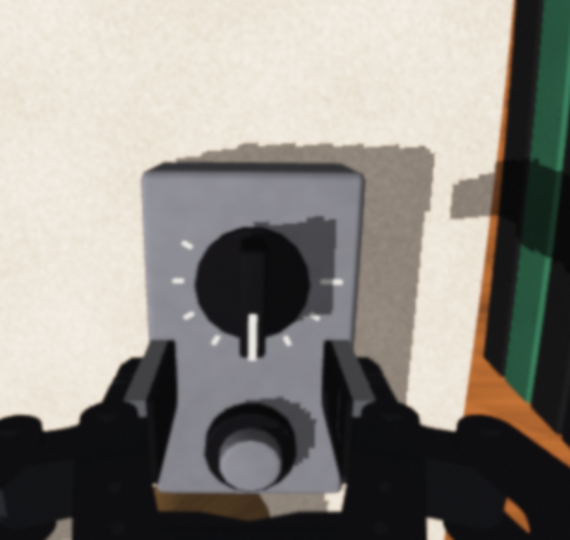

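The pointer (252,340) now points along the panel's +x, which is click 3. The end-stop mark is at (332,282) and the button at (250,455). Next I'll press the button with the fingers shut.

Call:
jog_arm:
  targets:
    - [[-3.5, 0, 1], [0, 0, 0], 0]
    - [[-3.5, 0, 1], [0, 0, 0], 0]
    - [[-3.5, 0, 1.5], [0, 0, 0], 0]
    - [[-3.5, 0, 1.5], [0, 0, 0], 0]
    - [[-3.5, 0, 1.5], [0, 0, 0], 0]
    - [[-3.5, 0, 1.5], [0, 0, 0], 0]

```text
time: 29.75
tool_pos: [0.5751, 0.3683, 0.1012]
tool_rot: [0.001, -0.001, 1.0, 0.001]
contact_force: [-0.1, -1.2, 0.1]
gripper_width: 0.002
grasp_force: 0.0
```

Call:
jog_arm:
  targets:
    - [[0, 0, 1.0], [0, 0, 0], 0]
    - [[0, 0, 1.15], [0, 0, 0], 0]
    - [[0, 0, 1.3], [0, 0, 0], 0]
    - [[0, 0, 1.4], [0, 0, 0], 0]
    - [[0, 0, 1.4], [0, 0, 0], 0]

```text
time: 30.38
tool_pos: [0.5758, 0.3683, 0.0664]
tool_rot: [0.001, -0.001, 1.0, 0.001]
contact_force: [-3.6, -0.7, 4.1]
gripper_width: 0.003
grasp_force: 2.3
```

Call:
jog_arm:
  targets:
    - [[0, 0, 0.06], [0, 0, 0], 0]
    - [[0, 0, 0.12], [0, 0, 0], 0]
    - [[0, 0, 0.12], [0, 0, 0], 0]

```text
time: 30.75
tool_pos: [0.576, 0.3684, 0.0659]
tool_rot: [0.001, -0.001, 1.0, 0.001]
contact_force: [-7.9, -3.3, 16.3]
gripper_width: -0.0
grasp_force: 7.7
```

The press bottomed out: 16 N with no further travel. Release and return to the dial.

Call:
jog_arm:
  targets:
    - [[0, 0, -1], [0, 0, 0], 0]
    - [[0, 0, -3], [0, 0, 0], 20]
    - [[0, 0, -3], [0, 0, 0], 50]
    - [[3.43, -0.05, -3], [0, 0, 0], 50]
    - [[3.43, -0.05, -3], [0, 0, 0], 50]
    - [[3.43, -0.05, -3], [0, 0, 0], 50]

```text
time: 31.5
tool_pos: [0.4882, 0.3664, 0.136]
tool_rot: [-0.0, -0.001, 1.0, 0.001]
contact_force: [-0.1, -1.1, -0.9]
gripper_width: 0.5
grasp_force: 0.0
```

```bash
python3 - <<'E'
from h import *
s=state(); im,dep,W=shot('wrist')
P=W.reshape(-1,3); Q=P[(np.hypot(P[:,0]-.49,P[:,1]-.368)<.04)&(P[:,2]>.076)&(P[:,2]<.092)]
print(len(Q),cv2.minAreaRect(Q[:,:2].astype(np.float32)*1000))
Q=P[(np.hypot(P[:,0]-.574,P[:,1]-.368)<.008)]; print('btn z',np.nanmedian(Q[:,2]))
chain(goal([.4902,.3688,.0657],0,0)); print(s['joint_pos'].round(2))
E
```

```text
1397 ((490.09906005859375, 369.701171875), (11.030060768127441, 46.0154914855957), 89.33502960205078)
btn z 0.07187086157428924
[-0.03, 0.09, 2.83] [0.01, 0.01, 0.01]
[ 0.52  0.09  1.73  0.    1.31 -1.05]
```

Call:
jog_arm:
  targets:
    - [[-0.03, 0.09, 2.83], [0, 0, 0], 50]
    - [[-0.03, 0.09, 2.83], [0, 0, 0], 50]
    - [[-0.03, 0.09, 2.83], [0, 0, 0], 50]
    - [[-0.03, 0.09, 2.83], [0, 0, 0], 0]
    - [[-0.03, 0.09, 2.83], [0, 0, 0], 0]
    - [[-0.03, 0.09, 2.83], [0, 0, 0], 0]
    - [[-0.03, 0.09, 2.83], [0, 0, 0], 0]

```text
time: 32.42
tool_pos: [0.4922, 0.3697, 0.0692]
tool_rot: [0.002, -0.001, 1.0, 0.002]
contact_force: [0.2, -0.5, 6.1]
gripper_width: 0.112
grasp_force: 62.2
```

Call:
jog_arm:
  targets:
    - [[0, 0, -0.03], [0, 0, -1.2], 0]
    - [[0, 0, -0.03], [0, 0, -2.4], 0]
    - [[0, 0, -0.03], [0, 0, -3.6], 0]
    - [[0, 0, -0.03], [0, 0, -4.8], 0]
    - [[0, 0, -0.03], [0, 0, -6], 0]
    - [[0, 0, -0.03], [0, 0, -7.2], 0]
    - [[0, 0, -0.03], [0, 0, -8.4], 0]
    - [[0, 0, -0.03], [0, 0, -8.4], 0]

```text
time: 33.42
tool_pos: [0.491, 0.3714, 0.0692]
tool_rot: [0.003, -0.554, 0.832, 0.002]
contact_force: [-1.7, 4.7, 1.4]
gripper_width: 0.109
grasp_force: 61.6
```

Call:
jog_arm:
  targets:
    - [[0, 0, 0], [0, 0, -1], 0]
    - [[0, 0, 0], [0, 0, -2], 0]
    - [[0, 0, 0], [0, 0, -2.8], 0]
    - [[0, 0, 0], [0, 0, -2.8], 0]
    - [[0, 0, 0], [0, 0, -2.8], 0]

```text
time: 34.05
tool_pos: [0.4903, 0.3716, 0.0692]
tool_rot: [0.003, -0.705, 0.709, 0.002]
contact_force: [-3.4, 5.7, 4.3]
gripper_width: 0.111
grasp_force: 62.0
```

Call:
jog_arm:
  targets:
    - [[0, 0, 0], [0, 0, 0], 50]
    - [[0, 0, 0], [0, 0, 0], 50]
    - [[0, 0, 0], [0, 0, 0], 50]
    - [[0, 0, -3], [0, 0, 0], 50]
    - [[0, 0, -3], [0, 0, 0], 50]
    - [[0, 0, -5], [0, 0, 0], 50]
    - [[0, 0, -5], [0, 0, 0], 50]

```text
time: 34.92
tool_pos: [0.4929, 0.3699, 0.1976]
tool_rot: [0.005, -0.705, 0.709, -0.001]
contact_force: [0.8, -0.2, 1.0]
gripper_width: 0.5
grasp_force: 0.0
```

```bash
python3 - <<'E'
from h import *
im,dep,W=shot('wrist')
P=W.reshape(-1,3); Q=P[(np.hypot(P[:,0]-.49,P[:,1]-.368)<.04)&(P[:,2]>.076)&(P[:,2]<.092)]
print(len(Q),cv2.minAreaRect(Q[:,:2].astype(np.float32)*1000))
im2,W=handles('scene'); save(np.hstack([cv2.resize(im,(400,300)),im2[150:450,100:500]]),'f1.png')
E
```

```text
842 ((490.3052978515625, 370.07086181640625), (46.351234436035156, 10.451708793640137), 89.66751098632812)
standing X [-0.02  -0.002  0.02 ] Y [0.142 0.189] Z [0.07  0.078 0.081]
standing X [-0.018  0.004  0.021] Y [-0.074 -0.026] Z [0.073 0.078 0.08 ]
standing X [-0.016  0.005  0.021] Y [-0.185 -0.137] Z [0.072 0.079 0.082]
```

View pics/f1.png

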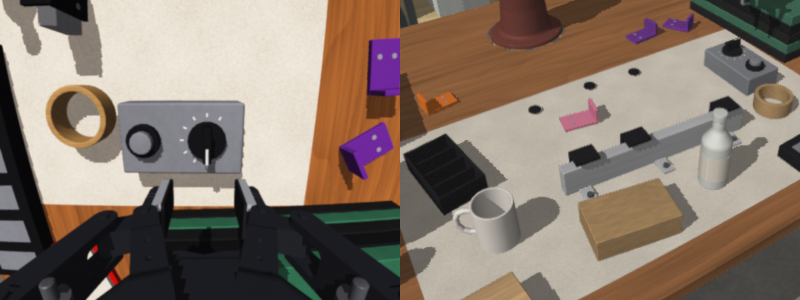

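The pointer is at the +y end-stop mark (207,158 in the left half). Three flanges sit over the fence and the bystanders are unmoved. One last check that they are flush and upright.

```bash
python3 - <<'E'
from h import *
for n in('top','scene'):
    im,dep,W=shot(n); X,Y,Z=held(W,im,0)
    for y in(.165,-.05,-.16):
        m=(abs(Y-y)<.02)&(im.max(2)<80)&(X>-.05)&(X<.03)
        t=m&(Z>.07)&(Z<.09); l=m&(Z>.01)&(Z<.068)&(X<-.01)
        print(n,y,'top slope',np.polyfit(X[t],Z[t],1).round(3) if t.sum()>20 else None,X[t].min().round(3),X[t].max().round(3),'leg',l.sum(),np.polyfit(Z[l],X[l],1).round(3) if l.sum()>20 else None)
E
```

```text
top 0.165 top slope [-0.027  0.079] -0.023 0.019 leg 100 [ 0.035 -0.024]
top -0.05 top slope [-0.002  0.079] -0.022 0.018 leg 95 [ 0.009 -0.022]
top -0.16 top slope [0.012 0.079] -0.023 0.019 leg 97 [ 0.02  -0.022]
scene 0.165 top slope [-0.047  0.078] -0.02 0.021 leg 3 None
scene -0.05 top slope [-0.05   0.078] -0.02 0.023 leg 0 None
scene -0.16 top slope [-0.066  0.079] -0.02 0.022 leg 0 None
```

h1 and h3 are flush. h2 reads about 1.5–2° with its bottom 1–2 mm out, so I'll nudge its foot in gently with closed fingers.

```bash
cat >> h.py <<'E'
def fp(X,Y,Z):
    d=np.radians(FY); f=np.array([np.cos(d),np.sin(d)]); l=np.array([-f[1],f[0]]); return [*(F0+X*f+Y*l),Z]
E
python3 - <<'E'
from h import *
chain(goal(fp(-.09,.165,.2),FY,15),goal(fp(-.07,.165,.022),FY,15),goal(fp(-.038,.165,.022),FY,15))
E
```

```text
[7.33, -4.13, -0.4] [1.55, -1.44, 11.66]
[1.07, 0.0, 7.08] [0.0, 0.0, 0.0]
[-1.24, 0.0, 0.33] [0.0, 0.0, 0.0]
```

Call:
jog_arm:
  targets:
    - [[2, -1, -2], [0, 0, 1.3], 0]
    - [[4, -2, -2], [0, 0, 2.6], 0]
    - [[5.5, -3, -2], [0.5, -0.5, 4], 0]
    - [[7.3, -4.1, -1.4], [0.7, -0.7, 5.5], 0]
    - [[7.3, -4.1, -0.4], [1, -1, 7], 0]
    - [[7.3, -4.1, -0.4], [1.2, -1.2, 8.5], 0]
    - [[7.3, -4.1, -0.4], [1.4, -1.3, 10], 0]
    - [[7.3, -4.1, -0.4], [1.55, -1.44, 11.6], 0]

```text
time: 36.12
tool_pos: [0.5907, 0.1851, 0.1995]
tool_rot: [0.122, -0.05, 0.991, -0.004]
contact_force: [0.2, -0.4, -0.1]
gripper_width: 0.005
grasp_force: 0.0
```

```bash
python3 - <<'E'
from h import *
chain(goal(fp(-.09,.165,.2),FY,15),goal(fp(-.075,.165,.022),FY,15),goal(fp(-.038,.165,.022),FY,15)); chain(goal(fp(-.075,.165,.022),FY,15))
E
```

```text
[-0.04, -0.04, -0.01] [0.18, -0.11, 1.23]
[1.26, 0.0, 7.03] [0.0, 0.0, 0.0]
[-1.43, 0.0, 0.38] [0.0, 0.0, 0.0]
[1.11, -0.0, 7.04] [0.18, -0.11, 1.23]
```

Call:
jog_arm:
  targets:
    - [[1.1, 0, 7.0], [0.18, -0.11, 1.23], 0]
    - [[1.1, 0, 7.0], [0.18, -0.11, 1.23], 0]
    - [[1.1, 0, 7.0], [0.18, -0.11, 1.23], 0]
    - [[1.1, 0, 7.0], [0.18, -0.11, 1.23], 0]
    - [[1.1, 0, 7.0], [0.18, -0.11, 1.23], 0]

```text
time: 36.75
tool_pos: [0.609, 0.184, 0.0267]
tool_rot: [0.133, 0.033, 0.991, -0.005]
contact_force: [0.4, 0.2, 0.4]
gripper_width: -0.001
grasp_force: 0.0
```

Call:
jog_arm:
  targets:
    - [[-0.5, 0, 0.13], [0, 0, 0], 0]
    - [[-0.9, 0, 0.24], [0, 0, 0], 0]
    - [[-1.2, 0, 0.32], [0, 0, 0], 0]
    - [[-1.4, 0, 0.37], [0, 0, 0], 0]
    - [[-1.4, 0, 0.37], [0, 0, 0], 0]

```text
time: 37.38
tool_pos: [0.6449, 0.1813, 0.026]
tool_rot: [0.132, 0.033, 0.991, -0.005]
contact_force: [0.1, -0.2, 0.4]
gripper_width: -0.002
grasp_force: 0.0
```

Call:
jog_arm:
  targets:
    - [[-0.08, 0, 0.02], [0, 0, 0], 0]
    - [[-0.16, 0, 0.04], [0, 0, 0], 0]
    - [[-0.16, 0, 0.04], [0, 0, 0], 0]

```text
time: 37.75
tool_pos: [0.6486, 0.1811, 0.026]
tool_rot: [0.132, 0.033, 0.991, -0.005]
contact_force: [-0.3, 0.6, -0.3]
gripper_width: -0.001
grasp_force: 0.0
```

Call:
jog_arm:
  targets:
    - [[-0.05, 0, 0.01], [0, 0, 0], 0]
    - [[-0.1, 0, 0.02], [0, 0, 0], 0]
    - [[-0.1, 0, 0.02], [0, 0, 0], 0]

```text
time: 38.12
tool_pos: [0.6496, 0.1811, 0.0257]
tool_rot: [0.13, 0.033, 0.991, -0.005]
contact_force: [-7.4, 0.3, 4.8]
gripper_width: -0.004
grasp_force: 3.9
```

Call:
jog_arm:
  targets:
    - [[1, 0, -0.2], [0, 0, 0], 0]
    - [[2, 0, -0.5], [0, 0, 0], 0]
    - [[2, 0, -2], [0, 0, 0], 0]
    - [[2, 0, -5], [0, 0, 0], 0]
    - [[4, 6, -7], [0, 0, 0], 0]
    - [[6, 8, -7], [0, 0, 0], 0]
    - [[6, 10, -7], [0, 0, 0], 0]
    - [[6, 10, -7], [0, 0, 0], 0]

```text
time: 39.12
tool_pos: [0.4858, 0.4185, 0.1546]
tool_rot: [0.133, 0.033, 0.991, -0.004]
contact_force: [1.1, -0.4, 0.8]
gripper_width: 0.001
grasp_force: 0.0
```

```bash
python3 - <<'E'
from h import *
for n in('top','scene'):
    im,dep,W=shot(n); X,Y,Z=held(W,im,0)
    for y in(.165,-.05,-.16):
        m=(abs(Y-y)<.02)&(im.max(2)<80)&(X>-.05)&(X<.03)
        t=m&(Z>.07)&(Z<.09); l=m&(Z>.01)&(Z<.068)&(X<-.01)
        print(n,y,'top slope',np.polyfit(X[t],Z[t],1).round(3) if t.sum()>20 else None,X[t].min().round(3),X[t].max().round(3),'leg',l.sum(),np.polyfit(Z[l],X[l],1).round(3) if l.sum()>20 else None)
print(state()['contact_force'],state()['tool_pos'])
E
```

```text
top 0.165 top slope [0.006 0.079] -0.025 0.018 leg 95 [ 0.021 -0.023]
top -0.05 top slope [-0.01   0.079] -0.023 0.018 leg 92 [ 0.021 -0.022]
top -0.16 top slope [0.026 0.079] -0.022 0.02 leg 98 [ 0.022 -0.022]
scene 0.165 top slope [-0.043  0.078] -0.021 0.02 leg 2 None
scene -0.05 top slope [-0.052  0.078] -0.02 0.022 leg 1 None
scene -0.16 top slope [-0.073  0.079] -0.019 0.022 leg 0 None
[-0.06527551  0.12674421  0.11278514] [0.48465885 0.42200875 0.15506403]
```

All three now read the same, flush and upright, and the robot is touching nothing. Handing in.

```bash
python3 -c "
from h import *
print(job_done())"
```

```text
the job is handed in; nothing more can be done
None
```

The three black handles on the bench stand upright and flush against the fence. The selector was set to program three, the button pressed fully and released, and the selector turned back to its end stop. The job was handed in at about 39 s, and no verdict came back.

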